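# Hang the mallet back in its ring on the leaning rack

## Robot

A 6-joint arm with a two-finger parallel gripper is mounted at the origin on the work surface. World frame = base frame: x ahead of the robot, y to its left, z up, the work surface at z = 0. Lengths are in mm, angles in rad, forces in N, time in s.
With the tool pointing down it reaches from about 275 to 775 mm from the base axis. Payload 14.6 kg.
Tool frame: the origin (TCP) lies midway between the tips of the shut fingers; the grasp point (between the pads) lies 19 mm behind it; z points along the fingers, y is the line along which they close (so a half turn about z gives the same grasp; the last joint's range is limited). The gripper opens to 85 mm and grips with 20 to 120 N. Pads are 22 mm wide; open, the fingers measure 114 mm over their backs; the gripper's body (76 mm by 85 mm) begins 54 mm behind the grasp point. The pads swing forward as they close: fully open they stand 13 mm farther back than shut.
Start: joints at [-1.303, 0.263, -0.048, 1.259, 0, 1.415], TCP at [215.41, -478.776, 231.278] pointing down, gripper open.
Joint ranges: [-2.65, 2.65], [-0.89, 1.7], [-1.18, 1.37], [-2.13, 2.11], [-1.35, 1.29], [-3.14, 3.14]. Speed limits (rad/s): [1.89, 1.89, 2.57, 2.79, 3.14, 3.14].

## Interface

Orientations are given as a unit quaternion [x, y, z, w].
In Python, from bench import bot gives the robot as it stands.
- The arm moves only by the tool servo_tool, never from a script. Its argument "steps" is a list of rows, each a list of 7 numbers: the turn, a rotation vector about the tool's x, y, z scaled (see below), then the shift along the tool's x, y, z scaled (see below), then the opening, from 0 (shut) to 1 (fully open). In form: [[ax, ay, az, x, y, z, fingers], ...]. A call has 1 to 10 rows; each row is the pose to reach, as a shift and turn from the pose commanded when the call began, along the tool's axes at that moment; what a row does not reach only later rows make up. The controller multiplies each number of a shift by 0.25 m and each number of a turn by pi/2 rad. A row lasts 1/8 s, in which the tool goes at most 62.5 mm and 10.7 degrees, less where a joint would pass 70% of its speed; a pose out of reach is approached as far as the arm can. A call with a number of a shift or a turn outside -1 to 1 is refused whole. A call with a gripper value outside its range is refused whole. The fingers move at their own pace and stop on an object; "newtons" is the grip in N (left out, the last holds). Time passes only in rows, so rows that repeat a pose let the fingers close. It gives the time, the measured TCP pose, the force, the opening and the grip force at its end, in the units of the state.
- bot.read_state(): the state, without advancing time (a new reading comes with each control period).
- bot.get_image(name): name is "scene" or "top" or "wrist"; returns (picture, depth): 400x640x3 uint8, red, green, blue; 400x640 float32, mm along the optical axis (not along the pixel's ray), 0 where there is no reading.
- bot.camera_info(name): a dict with "K" (3x3 intrinsics, pixels), "T" (4x4, takes a point from camera to world coordinates). Camera axes: x right, y up, looking along -z (the intrinsics and any distortion apply to the point x, -y, -z); pixel columns grow to the right and rows downward; lengths in mm; the calibration is good to about 2 mm. A picture is of the moment at which its call begins: read the wrist's pose just before it. camera_info takes no time and is no camera call; for the wrist camera it gives the pose at the moment of the call.
- bot.finish_job(): hands the job in; it is judged then, once.
The state is a dict: "t": time; "joint_positions": joint angles; "qvel": joint speeds; "effort": joint torques, N m; "ee_pos": TCP position; "orientation": TCP orientation; "force": force on the tool from outside, world axes, zero at the start; "torque": the same for the moment, N m; "grip_width": opening from 0.0 (shut) to 1.0 (fully open); "grasp_force": force on a finger pad.
Only numpy, scipy, OpenCV 4.12 (cv2) and the standard library are available. Lean on these libraries where they do the work, as an engineer would, in place of code of your own. Each camera call takes 0.05 s, during which the arm holds its last target. There are 200 camera calls.

## Task

The hood joints are knocked home, so put the wooden mallet away: drop it handle-first down through the empty ring of the leaning tool rack until its head rests on the ring, and leave it hanging there. Leave the tools already in the rack and the other things on the bench where they are.

Things in the scene. Friction and masses are not known exactly. Their poses are not given: they have to be found in the camera images.
- mallet_grip (a point): Wooden mallet lying on the bench: pale round head (42 mm across, 60 mm long) crosswise on a brown round handle. Point on the handle's centre line, 41 mm from the head's middle (20 mm clear of the head), close to the centre of mass, 18 mm thick here, about 19 mm above the bench. Axes: x along the handle from free end to head (3 degrees from level), y along the head, z up as it lies. About 0.14 kg.
- mallet: The same mallet; the origin is the middle of its head, axes as for mallet_grip.
- mallet_foot (a point): The free, rounded end of the mallet's handle, on its centre line, 185 mm from the middle of the head; the handle is 22 mm thick there, its thickest.
- ring_eye (a point): Centre of the empty ring, left, middle or right of the rack's three; next one 108 mm away. Polished round steel bar 8 mm thick, clear opening 36 mm, outside 53 mm. Axes: z the ring's axis, upward, leaning 35 degrees from vertical towards the rack's back; y level along the rack; x into the rack and down. With the mallet home its head's middle is 25 mm along z, shifted up to 10 mm along x by its weight.
- ring: The same empty ring with its stem and screw plate, fixed to the rack; origin at the ring's centre, z vertical.
- rack: Dark wooden rack leaning back 35 degrees, fixed, 350 mm wide; origin on the bench below the middle ring, x from its open front to its back, y along it, z up. Ring centres 170 mm up. Ring rail: 44 mm tall, face 38 mm behind the ring axes. 80 mm down the slope from the rings two round dowels cross, one behind and one before the axes, 36 mm of clear gap between them for the handles. Base board 18 mm thick.
- hammer: Small steel hammer already hanging in another ring of the rack, head (about 72 mm long) along the rack; origin in the middle of its head. Bystander.
- file: File with a turned wooden handle, already hanging blade down in a narrower ring of the rack, its handle standing about 90 mm above the ring along the slope; origin at the lower end of the wooden handle. Bystander.
- rivet_tin: Round tin of copper rivets, 70 mm across, 36 mm high; origin under its centre. Bystander.
- gut_barrel: Grooved steel barrel standing on end, 72 mm across, 66 mm high; origin under its centre. Bystander.
- crutch_rod: Brass rod with a small fork, 180 mm long, 8 mm thick, lying on the bench; origin under its middle. Bystander.
- oil_bottle: Small amber oil bottle, 34 mm across, 75 mm high; origin under its centre. Bystander.
Not all that is in view belongs to the job. Leave any pink look-alike of the mallet alone.

How it is judged:
By the outcome, as a careful person would: the job done as asked, in the order asked, and still so for the second after the job is handed in, with the robot touching nothing.
It also fails if it takes over 48 s, if anything falls off the work surface, if the arm or the gripper's body presses on something with over 40 N, if the wrist force passes 120 N, or if a joint passes its speed limit or range.

## Working session

There is one attempt and no reset: what is moved stays moved. The work goes in short steps, Python scripts to look and compute and a tool call to move; the robot and the scene stay as the last step left them, time stands still between calls to the robot, and variables do not carry over. Pictures are saved under pics/ and viewed, at most 10 in all, crops included, and the job is handed in when it is done.

Besides the shell and the picture viewer there is one more tool, called after "Request:" in YAML: its name, and indented under it one key for each argument. servo_tool: Moves the arm, as the interface text tells. Its arguments: {"type":"object","properties":{"steps":{"type":"array"},"newtons":{"type":"number"}},"required":["steps"]}

```bash
ls; mkdir -p pics; python3 - <<'E'
from bench import bot
import cv2,numpy as np
for n in("scene","top"):
    p,d=bot.get_image(n);c=bot.camera_info(n)
    np.savez(f"{n}.npz",p=p,d=d,K=c["K"],T=c["T"]);cv2.imwrite(f"pics/{n}0.png",p[:,:,::-1])
print(bot.read_state())
E
```

```text
pics
{'t': 0.1, 'joint_positions': array([-1.30328930e+00,  2.63481191e-01, -4.88621626e-02,  1.25936999e+00,
        3.28279796e-05,  1.41552979e+00]), 'qvel': array([-0.00068939, -0.00210797,  0.00119533,  0.00030753, -0.00118476,
        0.00245425]), 'effort': array([ 3.30807699e-03, -6.38580036e+01,  3.85064006e+01,  1.00642088e-02,
       -1.98928524e-04, -2.56420020e-05]), 'ee_pos': array([ 215.36194066, -478.54476877,  230.87416162]), 'orientation': array([ 9.77740785e-01,  2.09815982e-01, -9.32992650e-06, -4.58706775e-04]), 'force': array([-0.46498742, -0.12640879, -0.3870956 ]), 'torque': array([ 0.00846735, -0.01324949, -0.02714019]), 'grasp_force': 0.0, 'grip_width': 0.9970467908853314}
```

View pics/scene0.png

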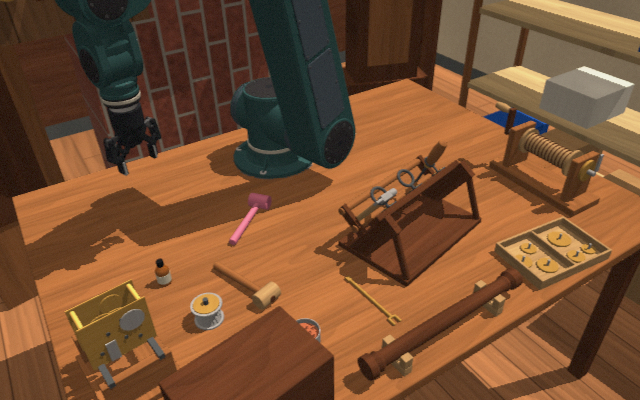

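View pics/top0.png

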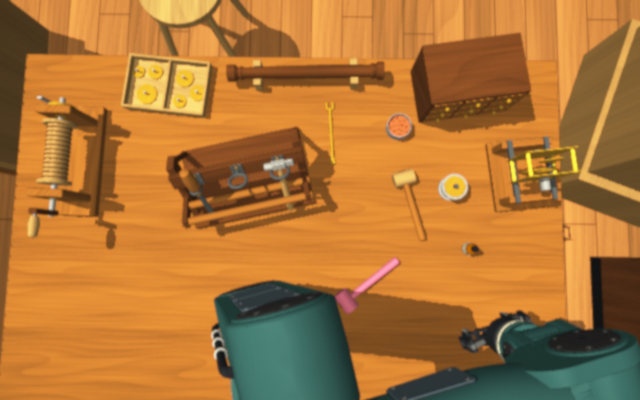

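The wooden mallet is the pale one: head at top (405,178), handle end at (422,238), scene head (265,293). The pink one at top (347,300) is the look-alike. In the rack, the file is near top (188,180) and the hammer near (278,165). The middle ring at (237,177) looks empty. I'll confirm this in one crop and measure.

```bash
cat > h.py <<'E'
import numpy as np,cv2
def cloud(n):
    z=np.load(n+".npz");d=z["d"].astype(float);v,u=np.mgrid[:400,:640];K=z["K"]
    c=np.stack([(u-K[0,2])/K[0,0]*d,-(v-K[1,2])/K[1,1]*d,-d,np.ones_like(d)],-1)
    W=(c@z["T"].T)[...,:3];W[d==0]=np.nan
    return z["p"],W
E
python3 - <<'E'
from h import *
np.set_printoptions(precision=1,suppress=True)
p,W=cloud("top");q,V=cloud("scene")
a=cv2.resize(p[120:250,160:440],None,fx=2.8,fy=2.8,interpolation=cv2.INTER_CUBIC)
b=cv2.resize(q[140:310,200:490],(784,230*2-230),interpolation=cv2.INTER_CUBIC)
b=cv2.resize(q[130:240,335:475],(300,236),interpolation=cv2.INTER_CUBIC);b2=cv2.resize(q[250:320,200:300],(337,236),interpolation=cv2.INTER_CUBIC)
bb=np.hstack([b,b2]);bb=np.pad(bb,((0,0),(0,784-bb.shape[1]),(0,0)))
cv2.imwrite("pics/crop.png",np.vstack([a,bb])[:,:,::-1])
from bench import bot
for n in("scene","top","wrist"):print(n,bot.camera_info(n))
for n,C,im,box in(("top",W,p,(395,165,432,245)),("scene",V,q,(205,255,285,310))):
    x0,y0,x1,y1=box
    P=C[y0:y1,x0:x1].reshape(-1,3);col=im[y0:y1,x0:x1].reshape(-1,3)
    m=P[:,2]>10;P=P[m];col=col[m]
    print(n,len(P),P[:,2].max());
    hd=P[P[:,2]>31];print("head high",len(hd),hd.mean(0) if len(hd) else 0,hd.min(0),hd.max(0))
    xy=P[:,:2];c=xy.mean(0);u,s,vt=np.linalg.svd(xy-c);t=(xy-c)@vt[0];print("c",c,"dir",vt[0])
    for lo in range(-140,150,15):
        k=(t>=lo)&(t<lo+15)
        if k.sum()>2:
            w=(xy[k]-c)@vt[1];print(lo,k.sum(),w.min().round(),w.max().round(),np.nanmax(P[k,2]).round(1),P[k].mean(0))
print("rack pts");
for uv in((237,167),(237,188),(228,177),(247,177),(237,177),(190,185),(278,165)):print(uv,W[uv[1],uv[0]])
E
```

```text
scene {'K': array([[518.5,   0. , 319.9],
       [  0. , 518.5, 207.7],
       [  0. ,   0. ,   1. ]]), 'T': array([[   0.5,   -0.5,    0.7, 1387.8],
       [   0.8,    0.3,   -0.4, -676.1],
       [  -0. ,    0.8,    0.6,  927.5],
       [   0. ,    0. ,    0. ,    1. ]])}
top {'K': array([[425.6,   0. , 326.6],
       [  0. , 425.6, 201.8],
       [  0. ,   0. ,   1. ]]), 'T': array([[   0. ,    1. ,   -0.1,  395.3],
       [  -1. ,    0. ,   -0. , -128. ],
       [  -0. ,    0.1,    1. , 1232.8],
       [   0. ,    0. ,    0. ,    1. ]])}
wrist {'K': array([[309.1,   0. , 318.6],
       [  0. , 309.1, 197.9],
       [  0. ,   0. ,   1. ]]), 'T': array([[   0.4,    0.9,    0.3,  279.8],
       [  -0.9,    0.4,    0.1, -449.3],
       [  -0. ,   -0.3,    1. ,  373.6],
       [   0. ,    0. ,    0. ,    1. ]])}
top 697 47.45627828094189
head high 251 [ 584.5 -336.8   38.7] [ 547.9 -368.    31.1] [ 608.1 -309.7   47.5]
c [ 527.1 -354.3] dir [-1.  -0.3]
-95 11 -28.0 16.0 34.2 [ 606.9 -337.5   28.1]
-80 91 -30.0 26.0 45.0 [ 596.5 -334.7   37.9]
-65 115 -29.0 30.0 47.5 [ 581.8 -337.1   4
[... 861 characters left out ...]
.7   20.8]
-80 39 -36.0 -16.0 27.3 [ 474.  -376.3   22.2]
-65 38 -37.0 -17.0 29.0 [ 488.2 -372.    22.7]
-50 66 -37.0 82.0 55.7 [ 511.8 -396.9   32.3]
-35 85 -34.0 91.0 66.4 [ 532.3 -416.1   40.2]
-20 147 -37.0 106.0 68.1 [ 552.2 -434.    46.3]
-5 116 -38.0 106.0 57.1 [ 564.7 -423.8   43.2]
10 33 -44.0 88.0 54.7 [ 567.1 -385.2   35.3]
25 107 -62.0 -1.0 45.2 [ 577.2 -350.    35.3]
40 191 -63.0 -1.0 45.7 [ 590.  -341.6   37.5]
55 182 -63.0 -2.0 42.3 [ 600.6 -336.1   27.6]
rack pts
(237, 167) [584.1 111.6 160.8]
(237, 188) [526.7 103.6 187.8]
(228, 177) [562.3 140.6 132.3]
(247, 177) [557.6  83.6 168.4]
(237, 177) [580.1 142.5  17.3]
(190, 185) [528.9 211.7 214.8]
(278, 165) [587.5   4.6 179. ]
```

View pics/crop.png

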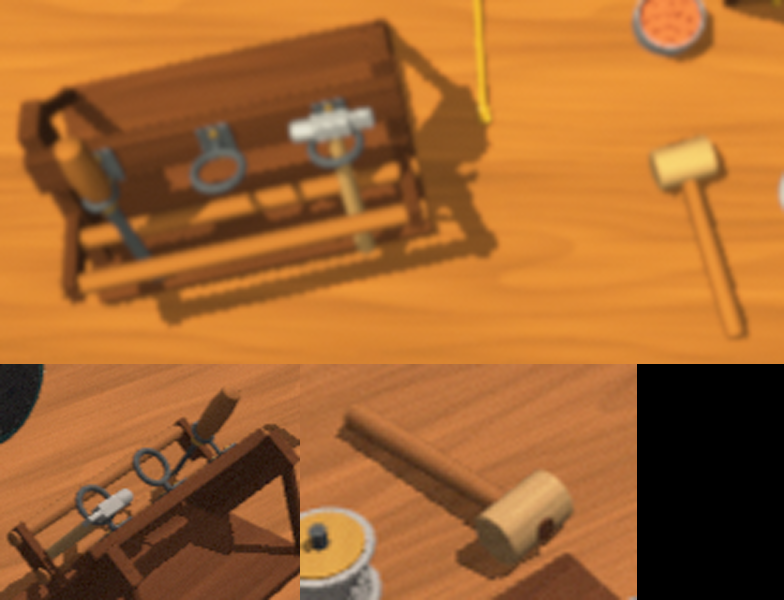

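The crop confirms it: the pale-headed brown-handled mallet lies at the right. The file is in the left ring, the hammer in the right ring, and the middle ring (crop (217,172)) is empty. Next I'll measure the rack's yaw, the ring centre and the barrel clearance, then work out the grasp pose.

```bash
cat >> h.py <<'E'
from scipy.spatial.transform import Rotation as Ro
from scipy.optimize import least_squares
def proj(n,P):
    z=np.load(n+".npz");return projc(z["K"],z["T"],P)
def projc(K,T,P):
    P=np.atleast_2d(P);c=(np.c_[P,np.ones(len(P))]@np.linalg.inv(T).T)[:,:3]
    return np.c_[K[0,0]*c[:,0]/-c[:,2]+K[0,2],K[1,1]*-c[:,1]/-c[:,2]+K[1,2]]
def rackR(yaw):  # columns ring x,y,z
    return (Ro.from_euler("z",yaw)*Ro.from_euler("y",35,degrees=True)).as_matrix()
def rel(p,R,st):
    R0=Ro.from_quat(st["orientation"]);d=(R0.inv()*Ro.from_matrix(R)).as_rotvec()/(np.pi/2)
    return np.r_[d,R0.inv().apply(np.array(p)-st["ee_pos"])/250]
E
python3 - <<'E'
from h import *
np.set_printoptions(precision=3,suppress=True)
p,W=cloud("top");q,V=cloud("scene")
for n,im,C,box in(("top",p,W,(222,160,252,196)),("scene",q,V,(392,160,420,194))):
    x0,y0,x1,y1=box;c=im[y0:y1,x0:x1].astype(int);P=C[y0:y1,x0:x1]
    m=(c.max(-1)-c.min(-1)<40)&(abs(P[...,2]-170)<50)
    v,u=np.nonzero(m);print(n,m.sum(),"uv",u.mean()+x0,v.mean()+y0,"xyz",P[m].mean(0),P[m].min(0),P[m].max(0))
# rail yaw: points of rack highest part
m=(W[...,2]>120)&(W[...,2]<230)&(W[...,1]>-60)&(W[...,1]<260)&(W[...,0]>450)&(W[...,0]<700)
m[:,:150]=0;m[:,330:]=0;m[:120]=0;m[230:]=0
br=(p[...,0].astype(int)-p[...,2]>40)
P=W[m&br]
c=np.median(P,0);print("wood pts",len(P),c)
xy=P[:,:2];xy=xy[abs(xy[:,1]-110)<160];u,s,vt=np.linalg.svd(xy-xy.mean(0));print("dir",vt[0],np.degrees(np.arctan2(vt[0,0],-vt[0,1])))
b=W[170:206,435:475].reshape(-1,3);b=b[b[:,2]>40];print("barrel",b[:,:2].min(0),b[:,:2].max(0))
x=[]
for uv in((237.5,181.4),(279.3,172.9)):
    z=np.load("top.npz");K,T=z["K"],z["T"];r=T[:3,:3]@np.array([(uv[0]-K[0,2])/K[0,0],-(uv[1]-K[1,2])/K[1,1],-1]);o=T[:3,3];s=(170-o[2])/r[2];x.append(o+s*r);print(x[-1])
z=x[1]-x[0];print("yaw by rings",np.degrees(np.arctan2(z[0],-z[1])),np.linalg.norm(z))
from bench import bot
st=bot.read_state()
a=np.radians(17.9);X=-np.array([np.cos(a),np.sin(a),0]);Z=np.array([0,0,-1.]);R=np.c_[X,np.cross(Z,X),Z]
print(rel([547,-349,120],R,st),np.linalg.norm(rel([547,-349,120],R,st)[:3])*90)
E
```

```text
top 231 uv 237.37229437229436 175.83982683982683 xyz [560.866 108.821 165.183] [526.707  80.977 135.958] [591.688 131.714 188.503]
scene 167 uv 405.01197604790417 180.7305389221557 xyz [556.752  95.827 171.347] [466.699  24.396 120.086] [594.764 198.497 188.754]
wood pts 2693 [569.026  87.891 150.166]
dir [-0.389  0.921] -157.09636252792413
barrel [ 525.003 -510.528] [ 593.049 -439.11 ]
[545.743 106.902 170.   ]
[568.998   1.902 170.   ]
yaw by rings 12.488068326874519 107.54482863464015
[ 0.    -0.001 -1.93   1.422  0.072  0.444] 173.6768609888684
```

Request:
servo_tool:
  steps:
    - [0,0,-0.2,0.1,0,0,0.6]
    - [0,0,-0.4,0.3,0.02,0.1,0.6]
    - [0,0,-0.6,0.5,0.03,0.15,0.6]
    - [0,0,-0.75,0.6,0.036,0.222,0.6]
    - [0,0,-0.97,0.711,0.036,0.222,0.6]
    - [0,0,-0.97,0.711,0.036,0.222,0.6]
    - [0,0,-0.97,0.711,0.036,0.222,0.6]
    - [0,0,-0.97,0.711,0.036,0.222,0.6]
    - [0,0,-0.97,0.711,0.036,0.222,0.6]
    - [0,0,-0.97,0.711,0.036,0.222,0.6]

```text
t: 1.35
ee_pos: [381.1, -414.0, 175.6]
orientation: [0.564, 0.826, 0.0, -0.0]
force: [-0.0, -0.5, 0.5]
grip_width: 0.598
grasp_force: 0.0
```

Request:
servo_tool:
  steps:
    - [0,0,-0.2,0,0.2,0.1,0.6]
    - [0,0,-0.4,0,0.4,0.2,0.6]
    - [0,0,-0.6,0,0.5,0.222,0.6]
    - [0,0,-0.75,0,0.712,0.222,0.6]
    - [0,0,-0.96,0,0.712,0.222,0.6]
    - [0,0,-0.96,0,0.712,0.222,0.6]
    - [0,0,-0.96,0,0.712,0.222,0.6]
    - [0,0,-0.96,0,0.712,0.222,0.6]
    - [0,0,-0.96,0,0.712,0.222,0.6]
    - [0,0,-0.96,0,0.712,0.222,0.6]

```text
t: 2.6
ee_pos: [546.8, -348.7, 120.2]
orientation: [-0.153, 0.988, 0.0, -0.0]
force: [-0.4, -0.6, -0.1]
grip_width: 0.603
grasp_force: 0.0
```

```bash
python3 - <<'E'
from h import *
from bench import bot
np.set_printoptions(precision=3,suppress=True)
st=bot.read_state();c=bot.camera_info("wrist");p,d=bot.get_image("wrist")
np.savez("wrist.npz",p=p,d=d,K=c["K"],T=c["T"]);cv2.imwrite("pics/w1.png",p[:,:,::-1])
print(st["t"],st["ee_pos"],st["joint_positions"])
a=np.radians(17.9);X=-np.array([np.cos(a),np.sin(a),0]);Z=np.array([0,0,-1.]);R=np.c_[X,np.cross(Z,X),Z]
print(rel([547,-349,5],R,st))
p,W=cloud("wrist")
m=(W[...,2]>12)&(W[...,2]<50)&(W[...,0]>395)&(W[...,0]<620)&(abs(W[...,1]+360)<55)
P=W[m];print(len(P))
t=P[:,:2]@[np.cos(a),np.sin(a)];w=P[:,:2]@[-np.sin(a),np.cos(a)]
for lo in np.arange(t.min(),t.max(),12):
    k=(t>=lo)&(t<lo+12)
    if k.sum()>3:print(int(lo),k.sum(),w[k].min(),w[k].max(),P[k,2].max())
print("target t,w",np.array([547,-349])@[np.cos(a),np.sin(a)],np.array([547,-349])@[-np.sin(a),np.cos(a)])
E
```

```text
2.6 [ 546.765 -348.745  120.24 ] [-0.693  0.522  0.061  1.111  0.    -1.001]
[ 0.    -0.    -0.003 -0.001 -0.001  0.461]
9402
268 486 -509.87253640839754 -488.3402701908872 24.23469235240171
280 562 -509.5015762204651 -488.24631641946127 24.450413985889014
292 528 -509.65521501911553 -488.2139659288746 24.64352521631625
304 504 -509.12902328591576 -488.87771418741715 25.89453751392793
316 490 -509.3775749271909 -488.8503569321962 26.605710687074094
328 451 -509.4132616710826 -488.7782032369442 26.590333909844077
340 428 -508.9210956979723 -489.5519138396174 26.94109675447862
352 416 -509.0912571197323 -489.4815814753414 27.383898907026094
364 381 -508.4793434028227 -489.4482199957912 27.892454477365703
376 368 -508.6535065212499 -490.2479691376595 28.431316684316755
388 353 -508.7978815700725 -490.1801834853044 28.48736798208776
400 330 -508.15833721870257 -490.1357688082331 29.39436832581319
412 315 -508.3287324528642 -490.96659570459326 29.943594459611575
424 1176 -529.4042589656061 -469.57621035063266 38.24868173226966
436 1288 -529.6310960562129 -469.5671177668984 42.830539216367725
448 928 -529.5647309444796 -469.6495961497683 43.49083061559102
460 387 -528.8355280947261 -470.5020877267721 40.1797849150183
472 11 -507.2073612998796 -491.81994522774744 29.78127350901201
target t,w 413.25467930992005 -500.23051689041836
```

View pics/w1.png

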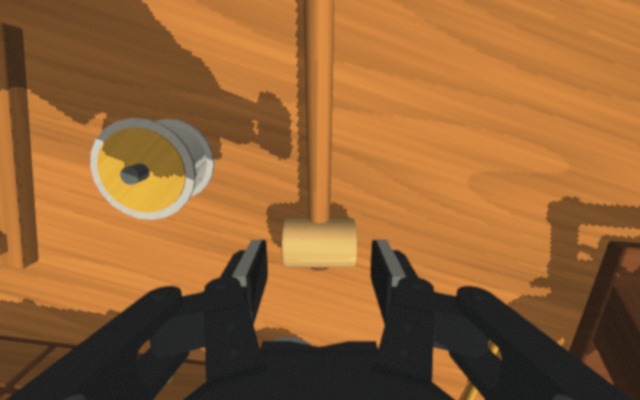

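The wrist view shows the mallet handle running up the centre (320,100) with its head at (320,243), and the barrel well clear at (140,165). I need to shift about 4 mm towards the foot, then descend and grip.

Request:
servo_tool:
  steps:
    - [0,0,0,0.017,0.003,0.2,0.6]
    - [0,0,0,0.017,0.003,0.35,0.6]
    - [0,0,0,0.017,0.003,0.42,0.6]
    - [0,0,0,0.017,0.003,0.455,0.6]
    - [0,0,0,0.017,0.003,0.455,0.6]
    - [0,0,0,0.017,0.003,0.455,0.0]
    - [0,0,0,0.017,0.003,0.455,0.0]
    - [0,0,0,0.017,0.003,0.455,0.0]
    - [0,0,0,0.017,0.003,0.455,0.0]
    - [0,0,0,0.017,0.003,0.455,0.0]
  newtons: 70

```text
t: 3.9
ee_pos: [542.9, -349.7, 7.6]
orientation: [-0.156, 0.988, -0.001, 0.0]
force: [-1.1, 0.4, 6.1]
grip_width: 0.187
grasp_force: 68.3
```

Request:
servo_tool:
  steps:
    - [0,0,0,0,0,-0.05,0]
    - [0,0,0,0,0,-0.15,0]
    - [0,0,0,0,0,-0.35,0]
    - [0,0,0,0,0,-0.55,0]
    - [0,0,0,0,0,-0.75,0]
    - [0,0,0,0,0,-0.95,0]
    - [0,0,0,0,0,-1,0]
    - [0,0,0,0,0,-1,0]

```text
t: 4.9
ee_pos: [542.6, -349.4, 257.0]
orientation: [-0.156, 0.988, -0.0, 0.0]
force: [-0.3, -0.3, -2.0]
grip_width: 0.189
grasp_force: 68.7
```

```bash
cat >> h.py <<'E'
RY=np.radians(12.5);RC=np.array([546.,107,170]);H=12.
def goal(s,RC=RC,RY=RY,tilt=0,dx=0,dy=0):
    """TCP pose with the gripped handle point at s along the ring axis; tilt (deg) about ring y"""
    B=rackR(RY);Bt=B@Ro.from_euler("y",tilt,degrees=True).as_matrix()
    R=np.c_[-Bt[:,2],Bt[:,1],Bt[:,0]]
    return RC+B@[dx,dy,s]+H*R[:,2],R
E
python3 - <<'E'
from h import *
from bench import bot
np.set_printoptions(precision=3,suppress=True)
st=bot.read_state();p,R=goal(215)
from scipy.spatial.transform import Slerp
R0=Ro.from_quat(st["orientation"]);Rm=Slerp([0,1],Ro.concatenate([R0,Ro.from_matrix(R)]))(.6)
pm=[560,-190,350];print(p)
print(rel(pm,Rm.as_matrix(),st));print(rel(p,R,dict(ee_pos=np.array(pm),orientation=Rm.as_quat())))
E
```

```text
[675.993 135.819 339.235]
[ 0.017 -0.366  0.033 -0.263  0.585 -0.372]
[ 0.011 -0.244  0.022 -0.636  1.144  0.449]
```

Request:
servo_tool:
  steps:
    - [0,-0.08,0,-0.05,0.1,-0.15,0]
    - [0.005,-0.15,0.01,-0.1,0.25,-0.3,0]
    - [0.01,-0.25,0.02,-0.15,0.4,-0.372,0]
    - [0.017,-0.33,0.033,-0.2,0.6,-0.372,0]
    - [0.017,-0.366,0.033,-0.263,0.7,-0.372,0]
    - [0.017,-0.366,0.033,-0.263,0.8,-0.372,0]
    - [0.017,-0.366,0.033,-0.263,0.8,-0.372,0]

```text
t: 5.78
ee_pos: [542.7, -137.4, 349.0]
orientation: [-0.125, 0.951, 0.031, 0.281]
force: [-0.8, -0.4, -2.2]
grip_width: 0.19
grasp_force: 68.9
```

```bash
python3 - <<'E'
from h import *
from bench import bot
np.set_printoptions(precision=3,suppress=True)
st=bot.read_state();p,R=goal(215);print(st["ee_pos"],rel(p,R,st))
E
```

```text
[ 542.671 -137.411  349.044] [ 0.013 -0.246  0.023 -0.651  0.921  0.456]
```

Request:
servo_tool:
  steps:
    - [0,-0.08,0,-0.2,0.05,0.1,0]
    - [0.005,-0.16,0.01,-0.4,0.15,0.2,0]
    - [0.01,-0.246,0.02,-0.6,0.3,0.3,0]
    - [0.013,-0.246,0.023,-0.651,0.5,0.4,0]
    - [0.013,-0.246,0.023,-0.651,0.7,0.456,0]
    - [0.013,-0.246,0.023,-0.651,0.85,0.456,0]
    - [0.013,-0.246,0.023,-0.651,0.921,0.456,0]
    - [0.013,-0.246,0.023,-0.651,0.921,0.456,0]
    - [0.013,-0.246,0.023,-0.651,0.921,0.456,0]
    - [0.013,-0.246,0.023,-0.651,0.921,0.456,0]

```text
t: 7.02
ee_pos: [677.7, 133.1, 339.7]
orientation: [-0.095, 0.882, 0.049, 0.46]
force: [-0.1, 0.4, -1.0]
grip_width: 0.188
grasp_force: 68.9
```

```bash
python3 - <<'E'
from h import *
from bench import bot
np.set_printoptions(precision=3,suppress=True)
st=bot.read_state();c=bot.camera_info("wrist");p,d=bot.get_image("wrist")
np.savez("wrist.npz",p=p,d=d,K=c["K"],T=c["T"]);cv2.imwrite("pics/w2.png",p[:,:,::-1])
print(st["t"],st["joint_positions"]);P,R=goal(215);print(rel(P,R,st))
p,W=cloud("wrist")
# handle in tool frame
Rt=Ro.from_quat(st["orientation"]);Q=Rt.inv().apply(W.reshape(-1,3)-st["ee_pos"])
k=(Q[:,0]>15)&(Q[:,0]<160)&(abs(Q[:,1])<25)&(abs(Q[:,2]+12)<35)
Q=Q[k]
for lo in range(15,160,12):
    a=Q[(Q[:,0]>=lo)&(Q[:,0]<lo+12)]
    if len(a)>3:print(lo,len(a),"y",a[:,1].min(),a[:,1].max(),"z near",np.percentile(a[:,2],3),a[:,2].max())
print("ring proj",projc(c["K"],c["T"],RC))
E
```

```text
7.025 [ 0.005 -0.004 -0.574  0.049  0.172 -0.122]
[-0.002  0.001 -0.001  0.004  0.012 -0.003]
15 1085 y -9.135066233800849 9.706659773417321 z near -19.8701408573539 -9.540524210573757
27 1171 y -9.364261488453739 9.973234664553495 z near -19.41660773616988 -8.513985419289078
39 1260 y -9.577571202183389 10.16310483813785 z near -18.928571764526954 -7.4628908705721395
51 1384 y -9.530716689075994 10.381376156059693 z near -18.417670483081064 -7.166653019387948
63 1495 y -9.747762002148256 10.66488805988015 z near -18.019577567868943 -5.925636946733672
75 1654 y -9.861684411092796 10.84761235166319 z near -17.502074352069304 -5.978570603705179
87 1792 y -10.073063267695739 11.049658475767217 z near -16.975944427475596 -5.063989620815524
99 1581 y -10.220362334956226 11.33149249992022 z near -16.60162113135293 -3.5071159810594255
ring proj [[ 326.815 -449.161]]
```

View pics/w2.png

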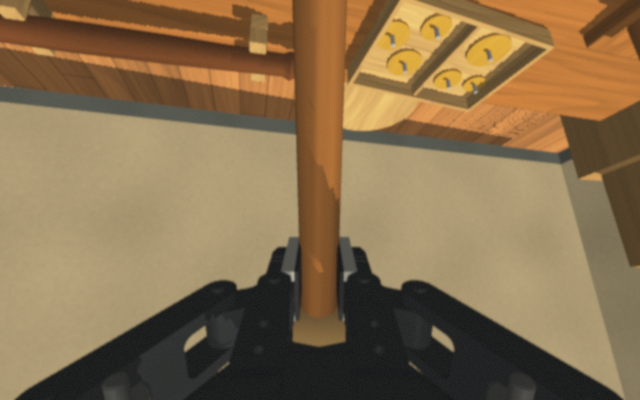

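The wrist view shows the handle held straight, tilted about 3° in the tool. The ring is outside this view, so I'll fit it as a torus to the depth points from the two fixed cameras.

```bash
python3 - <<'E'
from h import *
np.set_printoptions(precision=2,suppress=True)
def pts(n,yaw):
    im,W=cloud(n);B=rackR(yaw);L=(W-RC)@B
    c=im.astype(int);g=(c[...,0]-c[...,2]<45)
    r=np.hypot(L[...,0],L[...,1])
    return W[(r<34)&(abs(L[...,2])<14)&(L[...,0]<20)&g]
A={n:pts(n,RY) for n in("top","scene")}
def tor(x,P,yaw):
    L=(P-x[:3])@rackR(yaw);return np.hypot(np.hypot(L[:,0],L[:,1])-22.25,L[:,2])-4
for yd in(9,12.5,16):
  for n,P in list(A.items())+[("both",np.vstack(list(A.values())))]:
    r=least_squares(tor,RC,args=(P,np.radians(yd)),loss="soft_l1",f_scale=1.);print(yd,n,len(P),r.x,np.median(abs(tor(r.x,P,np.radians(yd)))))
# image fit of the ring centreline: mean saturation along ring circle
from scipy.ndimage import map_coordinates
t=np.linspace(0,2*np.pi,120);
for n in("top","scene"):
    im=np.load(n+".npz")["p"].astype(float);sat=im[...,0]-im[...,2]
    best=[]
    for x in np.arange(534,560,1.):
      for y in np.arange(95,120,1.):
        B=rackR(RY);C=np.array([x,y,170])+ (np.c_[22.25*np.cos(t),22.25*np.sin(t),3+0*t])@B.T
        u=proj(n,C);best.append((map_coordinates(sat,[u[:,1],u[:,0]],order=1).mean(),x,y))
    print(n,np.array(sorted(best)[:4]))
# yaw: rail/wood points by ring pitch: hammer & file gray points near s~0
im,W=cloud("top");L=(W-RC)@rackR(RY)
m=(abs(L[...,0]-38)<25)&(abs(L[...,2])<60)&(abs(L[...,1])<170)
m[:,:150]=0
P=L[m];
# plane fit of rail face: x ~ const
for lo in range(-160,160,40):
    k=(P[:,1]>=lo)&(P[:,1]<lo+40)&(abs(P[:,2])<15)&(P[:,0]>25)
    if k.sum()>5:print(lo,k.sum(),np.median(P[k,0]))
E
```

```text
9 top 116 [548.86 106.93 170.23] 0.9556613940986551
9 scene 108 [545.56 101.71 173.26] 1.2006040503118054
9 both 224 [549.05 105.7  170.97] 1.2938932454723342
12.5 top 116 [548.85 106.93 170.2 ] 0.9830676546540913
12.5 scene 108 [545.42 101.66 173.13] 1.2087932772652539
12.5 both 224 [548.78 105.98 170.73] 1.2483379362299152
16 top 116 [549.05 106.99 170.47] 1.1120551222109165
16 scene 108 [545.51 101.77 172.88] 1.1830764437050925
16 both 224 [548.93 105.97 170.92] 1.3085676649641558
top [[ 10.93 547.   106.  ]
 [ 11.07 546.   106.  ]
 [ 11.97 547.   105.  ]
 [ 12.1  548.   106.  ]]
scene [[  4.64 546.   104.  ]
 [  4.72 547.   104.  ]
 [  4.98 547.   103.  ]
 [  5.18 548.   103.  ]]
-160 76 42.29468852449332
-120 25 40.73147383902464
-80 104 41.81220446795632
-40 131 40.37460756050189
0 111 40.02803722229158
40 130 40.063830279263684
80 92 38.192036599057
120 56 39.29076743724046
```

```bash
sed -i 's/^RY=.*/RY=np.radians(12.5);RC=np.array([547.5,105.,170.5]);H=11.7/' h.py; python3 - <<'E'
from h import *
from bench import bot
np.set_printoptions(precision=3,suppress=True)
st=bot.read_state();p,R=goal(178,tilt=3.07,dy=-.4);print(rel(p,R,st))
E
```

```text
[-0.002  0.035 -0.001  0.151  0.001 -0.001]
```

Request:
servo_tool:
  steps:
    - [-0.002,0.035,-0.001,0.08,0.001,-0.001,0]
    - [-0.002,0.035,-0.001,0.151,0.001,-0.001,0]
    - [-0.002,0.035,-0.001,0.151,0.001,-0.001,0]
    - [-0.002,0.035,-0.001,0.151,0.001,-0.001,0]

```text
t: 7.58
ee_pos: [656.5, 129.4, 310.0]
orientation: [-0.098, 0.893, 0.048, 0.436]
force: [0.4, 0.2, -1.1]
grip_width: 0.186
grasp_force: 68.9
```

```bash
python3 - <<'E'
from h import *
from bench import bot
np.set_printoptions(precision=3,suppress=True)
st=bot.read_state();p,R=goal(178,tilt=3.07,dy=-.4);print(st["t"],rel(p,R,st)[3:]*250)
B=rackR(RY);o=[]
for n in("top","scene"):
    im,d=bot.get_image(n);c=bot.camera_info(n);np.savez(n+".npz",p=im,d=d,K=c["K"],T=c["T"])
    im,W=cloud(n)
    L=(W-RC)@B
    col=im.astype(int)
    k=(np.hypot(L[...,0],L[...,1])<25)&(L[...,2]>30)&(L[...,2]<150)&(col[...,0]-col[...,2]>30)
    Q=L[k];print(n,len(Q))
    for lo in range(30,150,20):
        a=Q[(Q[:,2]>=lo)&(Q[:,2]<lo+20)]
        if len(a)>3:print(lo,len(a),a.min(0),a.max(0))
    u=proj(n,RC+B@[0,0,0])[0].astype(int);x,y=u
    cr=im[max(0,y-60):y+40,max(0,x-60):x+60].copy();o.append(cv2.resize(cr,(390,325),interpolation=cv2.INTER_CUBIC));print(u)
cv2.imwrite("pics/c3.png",np.hstack(o)[:,:,::-1])
E
```

```text
7.575 [ 0.93  -0.629  0.218]
top 39
30 17 [ -8.064 -10.463  36.163] [ 2.473  0.415 49.341]
50 19 [ -8.728 -10.359  50.935] [ 3.758 -4.251 68.768]
[238 180]
scene 285
30 28 [-11.846 -14.883  39.655] [ 9.286  0.718 49.884]
50 49 [-12.058 -13.975  50.209] [ 9.26   0.201 69.884]
70 56 [-11.855 -12.93   70.11 ] [ 8.524 -0.937 89.806]
90 49 [-10.186 -15.557  90.338] [  8.517   0.427 109.76 ]
110 50 [-11.391 -13.378 111.554] [  7.945  -0.995 129.866]
130 53 [-10.207 -13.984 130.041] [  7.792   0.174 149.429]
[405 178]
```

View pics/c3.png

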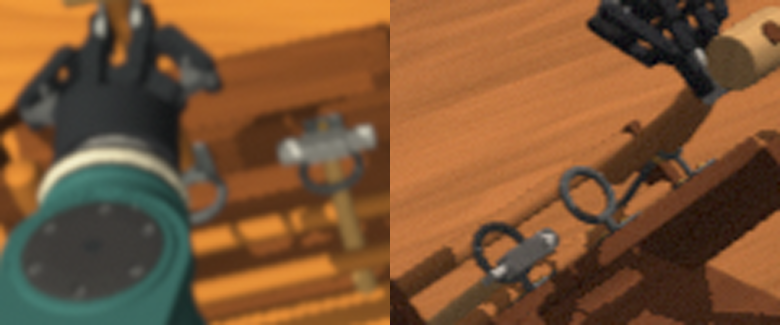

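The scene crop shows the handle foot at about (640,135), lined up with the open ring at (588,193) within about 2 mm. I'll insert along the handle axis with a small correction and watch the force.

Request:
servo_tool:
  steps:
    - [0,0,0,0.05,0.001,0,0]
    - [0,0,0,0.1,0.002,0.002,0]
    - [0,0,0,0.15,0.002,0.005,0]
    - [0,0,0,0.2,0.002,0.008,0]
    - [0,0,0,0.25,0.002,0.01,0]
    - [0,0,0,0.28,0.002,0.012,0]
    - [0,0,0,0.28,0.002,0.012,0]

```text
t: 8.55
ee_pos: [615.7, 121.3, 251.6]
orientation: [-0.099, 0.894, 0.048, 0.435]
force: [-0.9, -0.4, -0.9]
grip_width: 0.187
grasp_force: 68.9
```

```bash
python3 - <<'E'
from h import *
from bench import bot
np.set_printoptions(precision=3,suppress=True)
st=bot.read_state();p,R=goal(178-70,tilt=3.07,dy=.5,dx=-1);print(st["t"],rel(p,R,st)[3:]*250,st["force"],st["torque"])
p,R=goal(25,tilt=3.07,dy=.5,dx=-1);print(rel(p,R,st))
B=rackR(RY);o=[]
for n in("scene","wrist"):
    c=bot.camera_info(n);im,d=bot.get_image(n);np.savez(n+".npz",p=im,d=d,K=c["K"],T=c["T"])
    if n=="scene":
        x,y=405,178;im=im[y-60:y+40,x-60:x+60]
    o.append(cv2.resize(im,(400,333),interpolation=cv2.INTER_AREA if n=="wrist" else cv2.INTER_CUBIC))
cv2.imwrite("pics/c4.png",np.hstack(o)[:,:,::-1])
E
```

```text
8.55 [-0.696 -0.609 -0.243] [-0.87  -0.432 -0.866] [-0.236  0.88  -0.041]
[ 0.001  0.     0.     0.329 -0.002  0.017]
```

View pics/c4.png

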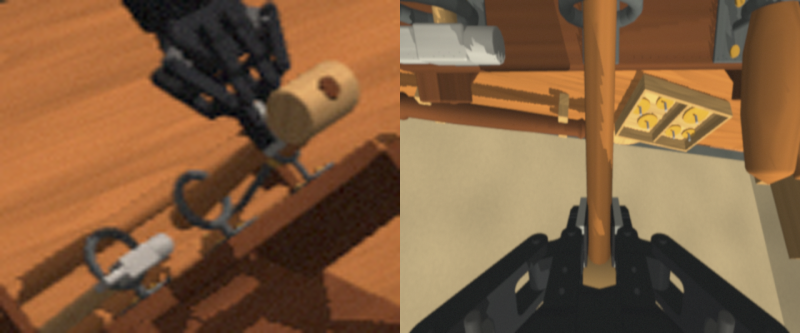

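The handle is inside the ring: wrist (598,12) shows it centred, with no contact force. I'll go on down to about 25 mm above the ring, passing between the dowels.

Request:
servo_tool:
  steps:
    - [0,0,0,0.04,-0.001,0.002,0]
    - [0,0,0,0.08,-0.002,0.004,0]
    - [0,0,0,0.12,-0.002,0.006,0]
    - [0,0,0,0.16,-0.002,0.008,0]
    - [0,0,0,0.2,-0.002,0.01,0]
    - [0,0,0,0.2,-0.002,0.01,0]

```text
t: 9.4
ee_pos: [587.3, 114.5, 210.3]
orientation: [-0.098, 0.894, 0.048, 0.435]
force: [0.8, 0.2, -0.9]
grip_width: 0.184
grasp_force: 68.9
```

Request:
servo_tool:
  steps:
    - [0,0,0,0.04,0,0.002,0]
    - [0,0,0,0.08,0,0.004,0]
    - [0,0,0,0.11,0,0.006,0]
    - [0,0,0,0.129,0,0.007,0]
    - [0,0,0,0.129,0,0.007,0]

```text
t: 10.02
ee_pos: [569.8, 110.5, 184.4]
orientation: [-0.099, 0.894, 0.048, 0.435]
force: [0.2, 1.0, -1.3]
grip_width: 0.19
grasp_force: 68.9
```

```bash
python3 - <<'E'
from h import *
from bench import bot
np.set_printoptions(precision=3,suppress=True)
st=bot.read_state();p,R=goal(25,tilt=3.07,dy=.5,dx=-1);print(st["t"],rel(p,R,st)[3:]*250,st["force"],st["torque"])
o=[]
for n in("scene","wrist"):
    im,d=bot.get_image(n)
    if n=="scene":
        x,y=405,178;im=im[y-60:y+40,x-60:x+60]
    o.append(cv2.resize(im,(400,333),interpolation=cv2.INTER_AREA if n=="wrist" else cv2.INTER_CUBIC))
cv2.imwrite("pics/c5.png",np.hstack(o)[:,:,::-1])
E
```

```text
10.025 [ 0.162 -0.069 -0.115] [ 0.208  0.955 -1.259] [-0.091  0.833  0.011]
```

View pics/c5.png

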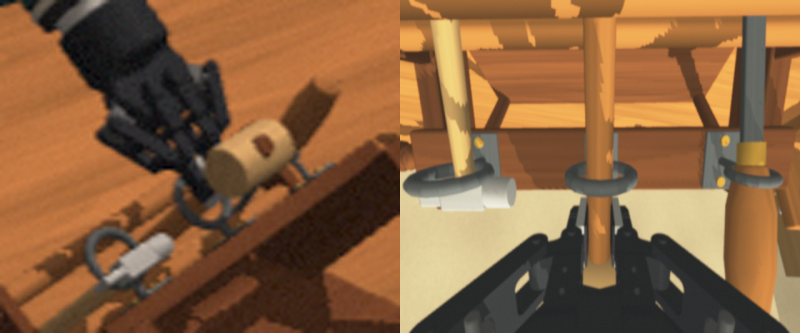

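The mallet is through both the ring and the dowel gap (wrist row 30), and the fingers are just clear of the ring. Now I'll open the gripper so the head drops between the fingers.

Request:
servo_tool:
  steps:
    - [0,0,0,0,0,0,1]
    - [0,0,0,0,0,0,1]
    - [0,0,0,0,0,0,1]
    - [0,0,0,0,0,0,1]
    - [0,0,0,0,0,0,1]
    - [0,0,0,0,0,0,1]

```text
t: 10.88
ee_pos: [570.0, 110.5, 184.8]
orientation: [-0.099, 0.893, 0.048, 0.436]
force: [0.3, -0.0, 0.4]
grip_width: 0.997
grasp_force: 0.0
```

```bash
python3 - <<'E'
from bench import bot
import cv2,numpy as np
o=[]
for n in("scene","wrist"):
    im,d=bot.get_image(n)
    if n=="scene":
        x,y=405,178;im=im[y-60:y+40,x-60:x+60]
    o.append(cv2.resize(im,(400,333),interpolation=cv2.INTER_AREA if n=="wrist" else cv2.INTER_CUBIC))
cv2.imwrite("pics/c6.png",np.hstack(o)[:,:,::-1])
E
```

```text
(no output)
```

View pics/c6.png

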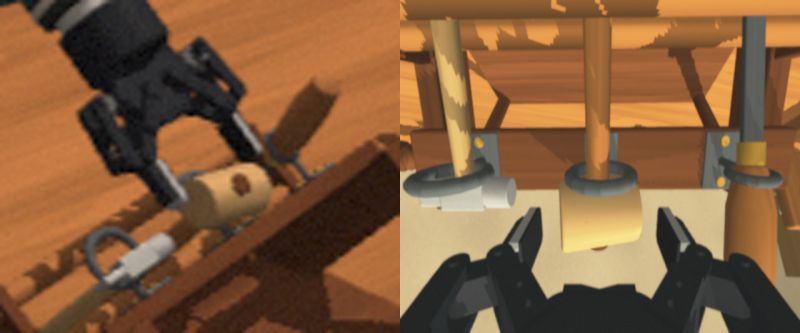

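The head rests on the ring (wrist (600,212)) with both fingers clear. I'll retract straight back.

Request:
servo_tool:
  steps:
    - [0,0,0,0,0,-0.06,1]
    - [0,0,0,0,0,-0.15,1]
    - [0,0,0,0,0,-0.3,1]
    - [0,0,0,0,0,-0.45,1]
    - [0,0,0,0,0,-0.6,1]
    - [0,0,0,0,0,-0.6,1]
    - [0,0,0,0,0,-0.6,1]

```text
t: 11.85
ee_pos: [454.9, 84.6, 277.1]
orientation: [-0.098, 0.893, 0.048, 0.436]
force: [0.4, 0.3, -0.5]
grip_width: 1.003
grasp_force: 0.0
```

```bash
python3 - <<'E'
from bench import bot
import cv2,numpy as np
o=[]
for n in("scene","wrist"):
    im,d=bot.get_image(n)
    if n=="scene":
        x,y=405,178;im=im[y-60:y+40,x-60:x+60]
    o.append(cv2.resize(im,(400,333),interpolation=cv2.INTER_AREA if n=="wrist" else cv2.INTER_CUBIC))
cv2.imwrite("pics/c7.png",np.hstack(o)[:,:,::-1])
E
```

```text
(no output)
```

View pics/c7.png

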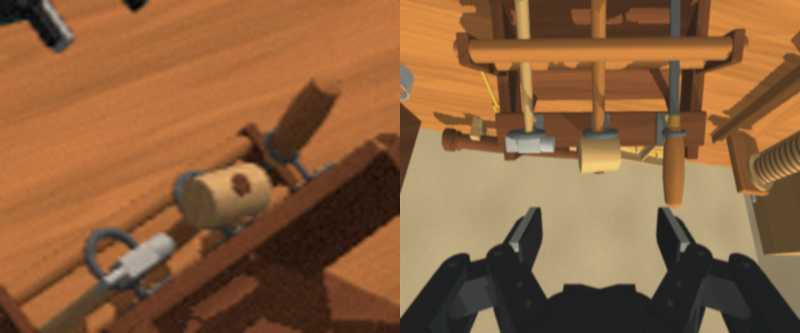

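The mallet hangs in the middle ring with its head seated, and the hammer and file are undisturbed. The gripper is well clear, so I'll hand in.

```bash
python3 -c "
from bench import bot
print(bot.finish_job())"
```

```text
the job is handed in; nothing more can be done
None
```

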